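# Reading a spectacle lens with a lens clock

### The job

Take the lens clock (the small dial gauge) out of its leaning cradle and read the curve of the lens that carries three red dots, pressing only lightly on its soft cushion: hold the clock upright with its middle pin on the middle dot, its row of pins along the row of dots and both outer pins resting on the lens for a second. Then lift it clear, give it a quarter turn in the air, and set it down upright on the same dot with its pins across the row of dots. Finish like that, with your program ending while you still hold the clock pressed lightly on the lens; keep the fingers off the lenses, and leave the unmarked lens and the other things alone.

Things in the scene. Friction and masses are not known exactly. Their poses are not given: they have to be found in the camera images.
- lens_clock: Lens clock (dial gauge, about 0.12 kg): flat round case 48 mm across, 14 mm thick, z = 26 to 74 mm, on a steel foot block 12 x 34 mm, z = 8 to 28 mm, with three 3 mm pins in a row below. Origin midway between the outer pin tips; z up through the dial, y along the pins, x out of the white dial. Starts in the cradle with its top leaning 0.35 rad towards the robot; draws out along its own z
- clock_grip (a point): where to grip the lens clock: centre of its thickness, 54 mm above the outer pin tips along the clock's z, to be pinched across the 14 mm thickness (fingers closing along the clock's x); axes as lens_clock
- clock_foot (a point): point midway between the two outer pin tips (same point as the origin of lens_clock)
- pin_1: outer fixed pin of the clock, 3 mm thick; its tip lies 10 mm from the clock's origin towards +y. Its own frame coincides with that of lens_clock
- pin_2: the other outer fixed pin, its tip 10 mm towards -y. Its own frame coincides with that of lens_clock
- plunger (a joint): the spring-loaded middle pin (it drives the dial): 0 when free, standing out 2 mm beyond the outer pins; grows as it is pushed in (m). About 0.0026 when both outer pins rest on the lens; 0.3 N to start, 0.7 N at that point; stops at 0.004
- cradle: fixed dark cradle for the clock: base 90 x 60 x 8 mm and a pocket leaning 0.35 rad, open at the top, whose walls reach at most 24 mm up the clock from its pin tips (2 mm of play across the thickness, 1 mm at each end of the foot). Origin under the centre of the base; the clock's origin stands 22 mm above it
- lens: the lens to be read: clear, round, 70 mm across, convex (radius 88 mm), with a row of three red dots (6 mm wide, 18 mm apart). z up, the row along its y. Origin at its underside, 9 mm below the middle dot. It lies on a soft foam cushion: sinks from 0.3 N on by 1.4 mm per N, at most 10 mm, and tips a few degrees to follow the pins
- middle_dot (a point): the middle red dot, at the top of the marked lens (about 37 mm above the table); axes as lens
- cushion (a joint): how far the cushion under the marked lens is pressed down (m), 0 to 0.010; 0.003 to 0.006 is a light pressure of about 2.5 to 4.5 N
- plain_lens: the other lens on the second rest in the tray, alike but without dots; to be left alone. z up, origin at its underside centre, its top 9 mm higher
- rest_a: grey plastic dish (84 mm across, 14 mm high), fixed, that holds the cushion of the marked lens; origin under its centre. Either lens may lie at either end of the tray
- rest_b: the same dish under the unmarked lens; origin under its centre
- tray: fixed blue job tray, 150 (x) x 300 (y) x 25 mm high, walls and floor 4 mm, in which the two dishes stand; origin under its centre
- red_specs: spectacles with a dark red frame, 140 mm wide, 40 mm high, standing on the bench; bystander. Origin on the bench below the bridge, temples towards its +x
- blue_specs: spectacles with a dark blue frame, same size, on the orange mat; bystander
- pen: black marker pen with a red cap, 130 mm long, 13 mm thick, lying along its x; bystander
- screwdriver: small screwdriver with a yellow handle, 140 mm long, lying along its x; bystander
- spray: white lens-cleaner bottle with a blue cap, 48 mm across, 130 mm high; bystander; origin under its centre
Mind the look-alikes: they are no part of the job. Of the things like the lens_clock, leave any that is blue or green; of the rest the larger one is meant.

How it is judged (in metres and radians):
On the way, in this order (a step that is already met when the one before it is completed fails the run):
1. the clock is held upright on the middle dot, pins along the row of dots, both outer pins on the lens, pressed lightly, for half a second (contact force between each of pin_1, pin_2 and lens above 0.1 N and value of joint plunger above 0.0015 m and contact force between lens_clock and lens between 1 and 8 N and horizontal distance between clock_foot and middle_dot below 0.004 m and angle between the y axis of lens_clock and the y axis of lens, either way round below 0.14 rad and angle between lens_clock's own z axis and vertical below 0.12 rad and contact force between the fingers and lens_clock above 2 N), for 0.5 s.
2. the clock is lifted clear of the lens (contact force between lens_clock and lens below 0.02 N and z of clock_foot in the frame of middle_dot above 0.006 m), for 0.1 s.
At the end, for the whole second after the job is handed in: The clock is gripped and held on the marked lens: upright within 7 degrees, centred within 4 mm of the middle dot, pins square to the row of dots within 8 degrees, both outer pins touching, the middle pin pushed in over 1.5 mm, pressing with 1 to 8 N in all (contact force between each of pin_1, pin_2 and lens above 0.1 N and value of joint plunger above 0.0015 m and contact force between lens_clock and lens between 1 and 8 N and horizontal distance between clock_foot and middle_dot below 0.004 m and angle between the y axis of lens_clock and the x axis of lens, either way round below 0.14 rad and angle between lens_clock's own z axis and vertical below 0.12 rad and contact force between the fingers and lens_clock above 2 N); the arm keeps its last pose, push and grip.
It fails at once if the lens is pressed hard (over 15 N) (contact force between lens_clock and lens above 15 N).
It fails at once if the clock is set or twisted on the lens askew to the dots (more than 20 degrees from both along and across) (contact force between lens_clock and lens above 0.5 N and angle between the y axis of lens_clock and the y axis of lens, either way round above 0.35 rad and angle between the y axis of lens_clock and the x axis of lens, either way round above 0.35 rad).
It fails at once if the robot itself touches a lens (contact force between any of the fingers, the arm and lens above 0.5 N or contact force between any of the fingers, the arm and plain_lens above 0.5 N).
It fails at once if the clock touches the unmarked lens (contact force between lens_clock and plain_lens above 0.5 N).
It fails at once if a bystander is moved by more than 3 cm (distance of any of red_specs, blue_specs, pen, screwdriver, spray from where it was at the start of the episode above 0.03 m).
It also fails if it takes over 58 s, if anything falls off the work surface, if the arm or the gripper's body presses on something with over 40 N, if the wrist force passes 120 N, or if a joint passes its speed limit or range.

### The arm

A 6-joint arm with a two-finger parallel gripper is mounted at the origin on the work surface. World frame = base frame: x ahead of the robot, y to its left, z up, the work surface at z = 0. Lengths are in mm, angles in degrees, forces in N, time in s.
With the tool pointing down it reaches from about 275 to 850 mm from the base axis. Payload 19 kg.
Tool frame: the origin (TCP) lies at the very end of the fingers, on their centre line; the grasp point (between the pads) lies 19 mm behind it; z points along the fingers, y is the line along which they close (so a half turn about z gives the same grasp; the last joint's range is limited). The gripper opens to 85 mm and grips with 20 to 120 N. Pads are 22 mm wide; open, the fingers measure 114 mm over their backs; the gripper's body (76 mm by 85 mm) begins 54 mm behind the grasp point. The pads swing forward as they close: fully open they stand 13 mm farther back than shut.
Start: joints at [61.708, 8.623, 82.357, -0, 89.026, -7.678], TCP at [202.452, 538.148, 231.267] pointing down, gripper open.
Joint ranges: [-160.23, 160.23], [-39.13, 120.54], [6.94, 153.29], [-79.49, 259.48], [9.18, 160.14], [-161.06, 161.06]. Speed limits (degrees/s): [108.29, 108.29, 127.2, 172.46, 172.46, 172.46].

### API

Orientations are given as [roll, pitch, yaw] about the fixed x, y, z axes, in that order (R = Rz(yaw) Ry(pitch) Rx(roll)).
In Python, from bench import sensors, eyes, finish_job gives the robot as it stands.
- The arm moves only by the shell command python3 -m handwheel 'ROWS' [FORCE]. ROWS is JSON, a list of rows, each a list of 3 entries, a list of its own where there are three numbers: the shift along the world's x, y, z in cm, then the turn, a rotation vector about the world's x, y, z in degrees, then the closure in counts, from 0 (fully open) to 255 (shut). In form: [[[x, y, z], [rx, ry, rz], hand], ...]. A call has 1 to 8 rows; each row shifts and turns the commanded pose from where the row before left it; what a row does not reach is not made up. A row lasts 1/10 s, in which the tool goes at most 50 mm and 8.59 degrees, less where a joint would pass 70% of its speed; a pose out of reach is approached as far as the arm can. A call with a gripper value outside its range is refused whole. The fingers move at their own pace and stop on an object; FORCE is the grip in N (left out, the last holds). Time passes only in rows, so rows that do not move let the fingers close. It gives the time, the measured TCP pose, the force, the opening and the grip force at its end, in the units of the state.
- sensors.observe(): the state, without advancing time (a new reading comes with each control period).
- eyes.grab_frame(name): name is "side" or "top"; returns the picture (420x560x3 uint8, red, green, blue); there is no depth.
- eyes.get_calibration(name): a dict with "intrinsics" (3x3 intrinsics, pixels), "origin" and "orientation" of the camera in the world. Camera axes: x right, y down, z forward; pixel columns grow to the right and rows downward; lengths in mm; the calibration is good to about 2 mm. A picture is of the moment at which its call begins. get_calibration takes no time and is no camera call.
- finish_job(): hands the job in; it is judged then, once.
The state is a dict: "t": time; "joints": joint angles; "qvel": joint speeds; "joint_torque": joint torques, N m; "position": TCP position; "eef_rot": TCP orientation; "ft_force": force on the tool from outside, world axes, zero at the start; "moment": the same for the moment, N m; "grip_width": finger opening in mm; "grasp_force": force on a finger pad.
Only numpy, scipy, OpenCV 4.12 (cv2) and the standard library are available. Lean on these libraries where they do the work, as an engineer would, in place of code of your own. Each camera call takes 0.05 s, during which the arm holds its last target. There are 200 camera calls.

## Working session

There is one attempt and no reset: what is moved stays moved. The work goes in short steps, Python scripts to look and compute and a shell command to move; the robot and the scene stay as the last step left them, time stands still between calls to the robot, and variables do not carry over. Pictures are saved under pics/ and viewed, at most 10 in all, crops included, and the job is handed in when it is done.

```bash
mkdir -p pics; ls; python3 - <<'E'
from bench import sensors, eyes
import cv2
for n in("side","top"):
    im=eyes.grab_frame(n); cv2.imwrite(f"pics/{n}0.png",im[:,:,::-1]); print(n,eyes.get_calibration(n))
print(sensors.observe())
E
```

```text
pics
side {'intrinsics': array([[424.03821987,   0.        , 275.41207472],
       [  0.        , 424.03821987, 204.53742882],
       [  0.        ,   0.        ,   1.        ]]), 'origin': array([ 564.94534329, -898.96160856,  639.03899458]), 'orientation': array([-121.74087151,    1.16335047,   -2.20227708])}
top {'intrinsics': array([[486.15828387,   0.        , 272.86688685],
       [  0.        , 486.15828387, 204.90704699],
       [  0.        ,   0.        ,   1.        ]]), 'origin': array([ 481.00931288,    4.39613295, 1444.4932693 ]), 'orientation': array([-174.74309424,   -1.0616338 ,  -90.64595275])}
{'t': 0.1, 'joints': array([ 6.17071856e+01,  8.64644654e+00,  8.23886063e+01, -2.04512928e-04,
        8.90275742e+01, -7.67777825e+00]), 'qvel': array([ 0.09654867, -0.06707608, -0.04366056,  0.02410896,  0.01308044,
        0.00745774]), 'joint_torque': array([ 7.13144022e-03, -7.14377975e+01, -5.71795714e+01,  1.98362404e-04,
        7.01576297e-03,  7.51786183e-05]), 'position': array([202.36120066, 537.96895721, 230.75846898]), 'eef_rot': array([-1.79937907e+02, -8.16445074e-03,  1.59384963e+02]), 'ft_force': array([-0.09138764,  0.1554781 ,  0.13672751]), 'moment': array([-0.00960581,  0.0528281 ,  0.00090845]), 'grasp_force': 0.0, 'grip_width': 85.3809255315098}
```

View pics/side0.png

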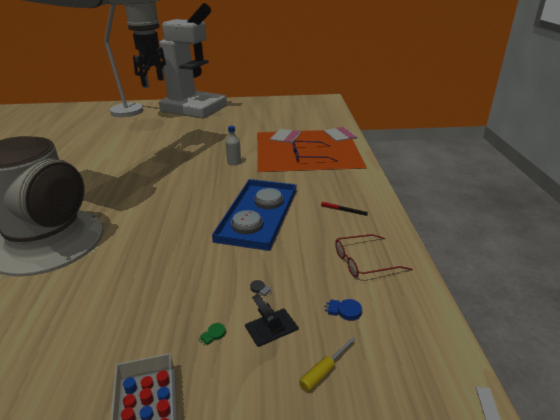

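View pics/top0.png

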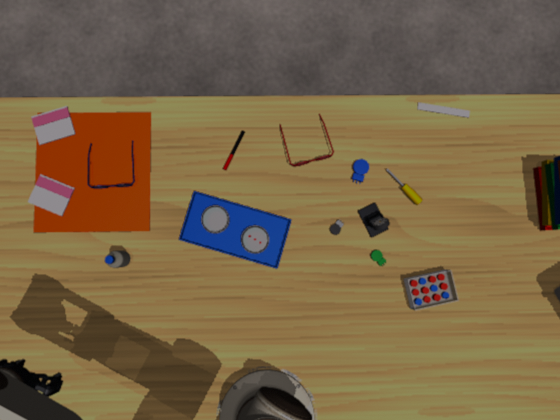

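Side view: tray at (257,212) with the dotted lens at (246,221), cradle at (271,326), a green look-alike at (214,332), a blue one at (345,309) and a small grey one at (260,287). Top view: dotted lens (255,239), cradle (374,219), small grey thing (336,227). I'll enlarge these.

```bash
python3 - <<'E'
import cv2, numpy as np
s=cv2.imread("pics/side0.png");t=cv2.imread("pics/top0.png")
a=cv2.resize(s[270:350,230:310],(400,400),interpolation=cv2.INTER_CUBIC)
b=cv2.resize(t[190:250,325:405],(400,300),interpolation=cv2.INTER_CUBIC)
c=cv2.resize(t[185:275,175:295],(400,300),interpolation=cv2.INTER_CUBIC)
d=cv2.resize(s[175:250,210:310],(400,300),interpolation=cv2.INTER_CUBIC)
o=np.zeros((600,800,3),np.uint8);o[:300,:400]=cv2.resize(s[275:347,230:326],(400,300),interpolation=cv2.INTER_CUBIC);o[:300,400:]=b;o[300:,:400]=d;o[300:,400:]=c
cv2.imwrite("pics/crop1.png",np.clip(o*1.5,0,255).astype(np.uint8))
E
```

```text
(no output)
```

View pics/crop1.png

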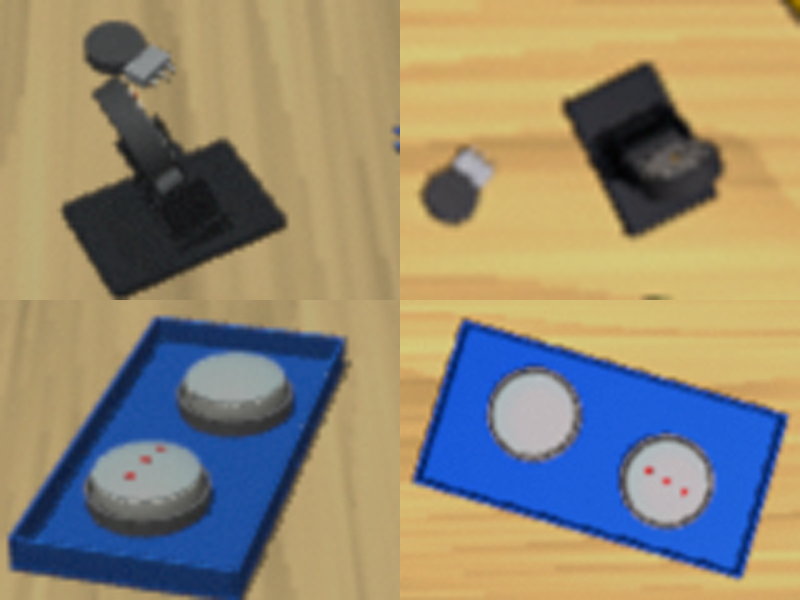

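The meant clock is the dark one in the cradle at top (378,222). It is larger than the small grey one lying at (336,227), and the others are blue at (360,170) and green at (377,257). Next I'll measure the cradle and the dots.

```bash
cat > h.py <<'E'
import numpy as np, cv2
from scipy.spatial.transform import Rotation as R
from scipy.optimize import least_squares
from bench import sensors, eyes
C={n:eyes.get_calibration(n) for n in("side","top")}
def proj(n,P):
    c=C[n];p=(np.atleast_2d(P)-c["origin"])@R.from_euler("xyz",c["orientation"],degrees=True).as_matrix()
    q=p@c["intrinsics"].T; return q[:,:2]/q[:,2:]
def ray(n,uv,z):
    c=C[n];d=R.from_euler("xyz",c["orientation"],degrees=True).as_matrix()@np.linalg.solve(c["intrinsics"],[uv[0],uv[1],1])
    return c["origin"]+d*(z-c["origin"][2])/d[2]
E
python3 - <<'E'
from h import *
px={"top":np.array([[375,203],[358,210],[371,237],[388,229.]]),"side":np.array([[284,308.6],[245.6,325.4],[258.3,344.6],[298.9,328.3]])}
for n in px: print(n,[ray(n,p,8).round(0)[:2] for p in px[n]])
im={n:cv2.imread(f"pics/{n}0.png").astype(float) for n in px}
# dots
for n,(x0,x1,y0,y1) in {"top":(240,270,228,250),"side":(230,262,207,232)}.items():
    c=im[n][y0:y1,x0:x1]; r=np.clip(c[:,:,2]-c[:,:,1]-15,0,None)
    k,l,_,_=cv2.connectedComponentsWithStats((r>6).astype(np.uint8))
    for i in range(1,k):
        w=r*(l==i);yy,xx=np.mgrid[y0:y1,x0:x1]; 
        uv=np.array([(w*xx).sum(),(w*yy).sum()])/w.sum(); print(n,uv.round(2),w.sum().round(),ray(n,uv,37).round(1)[:2],ray(n,uv,35.2).round(1)[:2])
def base(p):
    c,s=np.cos(p[2]),np.sin(p[2]); q=np.array([[45,30],[45,-30],[-45,-30],[-45,30.]])
    return np.c_[q@np.array([[c,s],[-s,c]])+p[:2],np.full(4,8.)]
# order by centred angle handled by trying cyclic shifts
for n in ("top","side","both"):
    best=None
    for sh in range(4):
      for fl in (1,-1):
        def f(p): 
            B=np.roll(base(p)[::fl],sh,0)
            return np.concatenate([(proj(m,B)-px[m]).ravel() for m in (px if n=="both" else [n])])
        c=ray("top",px["top"].mean(0),8)
        for y in(0,1.6):
            r=least_squares(f,[c[0],c[1],y])
            if best is None or r.cost<best.cost: best=r
    print(n,best.x[:2].round(1),np.degrees(best.x[2]).round(1),best.cost.round(2))
E
```

```text
top [array([ 616., -328.]), array([ 595., -277.]), array([ 515., -313.]), array([ 538., -365.])]
side [array([ 593., -280.]), array([ 516., -320.]), array([ 541., -368.]), array([ 619., -333.])]
top [249.09 235.68] 275.0 [521.6  46.6] [521.7  46.6]
top [254.51 238.9 ] 259.0 [512.2  31. ] [512.2  31. ]
top [259.75 242.1 ] 238.0 [502.8  15.9] [502.8  16. ]
side [249.62 212.  ] 32.0 [521.   41.8] [520.9  44.6]
side [245.88 214.32] 104.0 [511.3  31.2] [511.2  34. ]
side [242.12 218.48] 145.0 [502.1  12.2] [501.9  15. ]
top [ 565.9 -320.7] 204.2 1.64
side [ 567.5 -325. ] -153.9 3.96
both [ 567. -323.] -3.4 1022.03
```

```bash
cat >> h.py <<'E'
def clockpts(o,M):
    a=np.linspace(0,2*np.pi,40)
    L=[np.c_[np.full(40,x),24*np.cos(a),50+24*np.sin(a)] for x in(-7,7)]
    L+= [np.array([[x,-17,8],[x,17,8],[x,17,28],[x,-17,28],[x,-17,8.]]) for x in(-6,6)]
    L+= [np.array([[0,y,8],[0,y,z]]) for y,z in((10,0),(-10,0),(0,-2))]
    return [l@M.T+o for l in L]
def overlay(n,im,o,M,box,S):
    x0,y0,w,h=box; c=cv2.resize(im[y0:y0+h,x0:x0+w],(w*S,h*S),interpolation=cv2.INTER_CUBIC)
    c=np.clip(c*1.8,0,255).astype(np.uint8); d=c.copy()
    for l in clockpts(o,M):
        p=((proj(n,l)-[x0,y0]+.5)*S).round().astype(np.int32); cv2.polylines(d,[p],False,(0,255,0),1)
    return np.hstack([c,d])
E
python3 - <<'E'
from h import *
th=np.radians(205); M=R.from_euler("zy",[205,np.degrees(.35)],degrees=True).as_matrix() # x along lean dir, z tilts to it
o=np.array([566.7,-323,22.]); print(M)
print("grip",(o+54*M[:,2]).round(1),"tcp at grip",(o+35*M[:,2]).round(1),"130 back",(o+155*M[:,2]).round(1))
a=overlay("side",cv2.imread("pics/side0.png"),o,M,(235,275,80,60),5)
b=overlay("top",cv2.imread("pics/top0.png"),o,M,(340,190,80,60),5)
cv2.imwrite("pics/ov1.png",np.vstack([a,b]))
E
```

```text
[[-0.8513608   0.39699606  0.34289781]
 [-0.42261826 -0.90630779  0.        ]
 [ 0.31077095 -0.14491488  0.93937271]]
grip [ 585.2 -323.    72.7] tcp at grip [ 578.7 -323.    54.9] 130 back [ 619.8 -323.   167.6]
```

View pics/ov1.png

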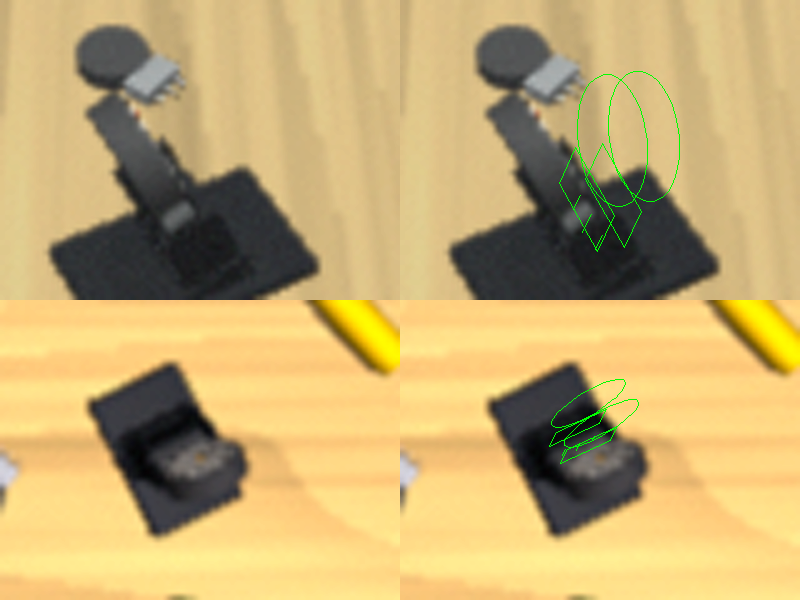

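The wire model tilted the wrong way because I used the wrong Euler convention. In the side view the clock leans to the upper left. I'll redo the overlay.

```bash
python3 - <<'E'
from h import *
M=R.from_euler("ZY",[25,-np.degrees(.35)],degrees=True).as_matrix()
o=np.array([566.7,-323,22.]); print(M)
print("grip",(o+54*M[:,2]).round(1),"tcp at grip",(o+35*M[:,2]).round(1),"back",(o+135*M[:,2]).round(1))
T=np.c_[M[:,1],M[:,0],-M[:,2]];print(np.linalg.det(T))
s=sensors.observe();E=R.from_euler("xyz",s["eef_rot"],degrees=True)
for sg in(1,-1):
    d=R.from_matrix(T*[sg,sg,1])*E.inv(); print("rotvec",np.degrees(d.as_rotvec()).round(1))
a=overlay("side",cv2.imread("pics/side0.png"),o,M,(235,275,80,60),5)
b=overlay("top",cv2.imread("pics/top0.png"),o,M,(340,190,80,60),5)
cv2.imwrite("pics/ov2.png",np.vstack([a,b]))
E
```

```text
[[ 0.8513608  -0.42261826 -0.31077095]
 [ 0.39699606  0.90630779 -0.14491488]
 [ 0.34289781  0.          0.93937271]]
grip [ 549.9 -330.8   72.7] tcp at grip [ 555.8 -328.1   54.9] back [ 524.7 -342.6  148.8]
1.0
rotvec [ 15.1 -14.  -43.9]
rotvec [-17.3 -18.7 133.9]
```

View pics/ov2.png

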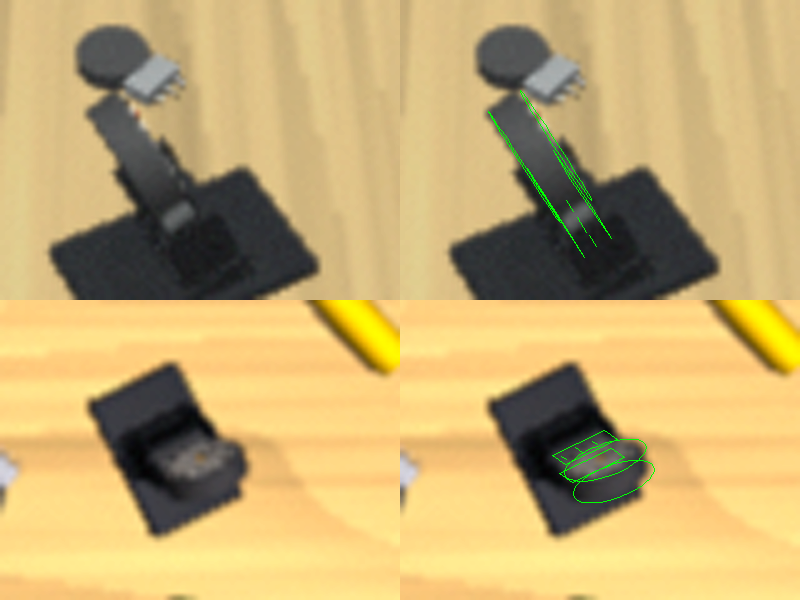

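The model fits: the clock leans toward the robot and is about 1 px off in the top view, so I use y ≈ -321.5. Now the approach.

```bash

python3 -m handwheel '[[[1.34,-3.66,0],[0.94,-0.875,-2.74],110],[[1.34,-3.66,0],[0.94,-0.875,-2.74],110],[[1.34,-3.66,0],[0.94,-0.875,-2.74],110],[[1.34,-3.66,0],[0.94,-0.875,-2.74],110],[[1.34,-3.66,0],[0.94,-0.875,-2.74],110],[[1.34,-3.66,0],[0.94,-0.875,-2.74],110],[[1.34,-3.66,0],[0.94,-0.875,-2.74],110],[[1.34,-3.66,0],[0.94,-0.875,-2.74],110]]' 30
python3 -m handwheel '[[[1.34,-3.66,0],[0.94,-0.875,-2.74],110],[[1.34,-3.66,0],[0.94,-0.875,-2.74],110],[[1.34,-3.66,0],[0.94,-0.875,-2.74],110],[[1.34,-3.66,0],[0.94,-0.875,-2.74],110],[[1.34,-3.66,0],[0.94,-0.875,-2.74],110],[[1.34,-3.66,0],[0.94,-0.875,-2.74],110],[[1.34,-3.66,0],[0.94,-0.875,-2.74],110],[[1.34,-3.66,0],[0.94,-0.875,-2.74],110]]'
python3 -m handwheel '[[[1.34,-3.66,0],[0,0,0],110],[[1.34,-3.66,0],[0,0,0],110],[[1.34,-3.66,0],[0,0,0],110],[[1.34,-3.66,0],[0,0,0],110],[[1.34,-3.66,0],[0,0,0],110],[[1.34,-3.66,0],[0,0,0],110],[[1.34,-3.66,0],[0,0,0],110],[[0,0,0],[0,0,0],110]]'
cat >> h.py <<'E'
def delta(tcp,T):
    s=sensors.observe();E=R.from_euler("xyz",s["eef_rot"],degrees=True)
    print("d cm",((np.array(tcp)-s["position"])/10).round(2),"rotvec",np.degrees((R.from_matrix(T)*E.inv()).as_rotvec()).round(2),"t",s["t"],"w",s["grip_width"].round(1),"F",s["ft_force"].round(2))
MC=R.from_euler("ZY",[25,-np.degrees(.35)],degrees=True).as_matrix()
tool=lambda M: np.c_[M[:,1],M[:,0],-M[:,2]]
E
python3 -c "
from h import *
o=np.array([566.3,-321.5,22]);delta(o+135*MC[:,2],tool(MC))"
```

```text
t: 0.9
position: [309.6, 244.0, 231.1]
eef_rot: [169.9, 2.0, 137.2]
ft_force: [1.4, 0.4, 0.0]
grip_width: 48.9
grasp_force: 0.0
t: 1.7
position: [416.7, -48.4, 231.3]
eef_rot: [159.9, 0.1, 115.0]
ft_force: [1.4, 0.6, -0.4]
grip_width: 48.3
grasp_force: 0.0
t: 2.5
position: [510.9, -306.3, 229.6]
eef_rot: [160.0, -0.0, 115.0]
ft_force: [-0.4, 1.5, -0.5]
grip_width: 48.3
grasp_force: 0.0Traceback (most recent call last):
  File "<string>", line 3, in <module>
    o=np.array([566.3,-321.5,22]);delta(o+135*MC[:,2],tool(MC))
                                  ~~~~~^^^^^^^^^^^^^^^^^^^^^^^^
  File "h.py", line 26, in delta
    print("d cm",((np.array(tcp)-s["position"])/10).round(2),"rotvec",np.degrees((R.from_matrix(T)*E.inv()).as_rotvec()).round(2),"t",s["t"],"w",s["grip_width"].round(1),"F",s["ft_force"].round(2))
                                                                                                                                                 ^^^^^^^^^^^^^^^^^^^^^
AttributeError: 'float' object has no attribute 'round'
```

```bash
sed -i 's/s\["grip_width"\].round(1)/round(float(s["grip_width"]),1)/' h.py
python3 -m handwheel '[[[0.34,-0.87,-2.02],[0,0,0],110],[[0.34,-0.87,-2.02],[0,0,0],110],[[0.34,-0.87,-2.02],[0,0,0],110],[[0.33,-0.87,-2.02],[0,0,0],110],[[0,0,0],[0,0,0],110],[[0,0,0],[0,0,0],110]]'
python3 -c "
from h import *
o=np.array([566.3,-321.5,22]);delta(o+35*MC[:,2],tool(MC))
a=eyes.grab_frame('side')[:,:,::-1];b=eyes.grab_frame('top')[:,:,::-1]
f=lambda c:cv2.convertScaleAbs(cv2.resize(c,(400,400),interpolation=cv2.INTER_CUBIC),alpha=1.6)
cv2.imwrite('pics/pre.png',np.hstack([f(a[245:345,215:315]),f(b[170:270,320:420])]))"
```

```text
t: 3.1
position: [523.8, -337.1, 150.8]
eef_rot: [160.0, 0.0, 115.1]
ft_force: [0.2, -0.3, -0.2]
grip_width: 48.5
grasp_force: 0.0
d cm [ 3.17  1.05 -9.59] rotvec [ 0.04 -0.03 -0.14] t 3.1 w 48.5 F [ 0.23 -0.3  -0.15]
```

View pics/pre.png

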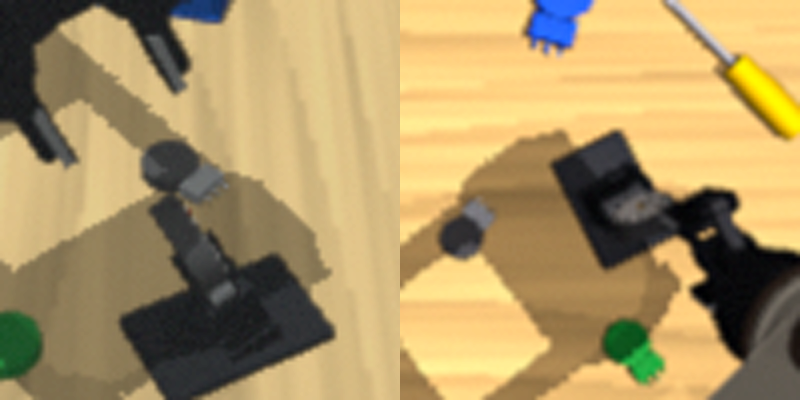

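The open fingers straddle the clock axis in both views: tips near (50,155) and (175,85) of the side crop, clock top at (165,205). Descending along the clock's axis.

```bash
python3 -m handwheel '[[[0.45,0.15,-1.37],[0,0,0],110],[[0.45,0.15,-1.37],[0,0,0],110],[[0.45,0.15,-1.37],[0,0,0],110],[[0.45,0.15,-1.37],[0,0,0],110],[[0.45,0.15,-1.37],[0,0,0],110],[[0.45,0.15,-1.37],[0,0,0],110],[[0,0,0],[0,0,0],110],[[0,0,0],[0,0,0],110]]'
python3 -c "
from h import *
o=np.array([566.3,-321.5,22]);delta(o+35*MC[:,2],tool(MC))"
```

```text
t: 4.0
position: [551.0, -328.5, 68.0]
eef_rot: [160.0, 0.0, 115.1]
ft_force: [0.4, -0.5, 0.4]
grip_width: 48.7
grasp_force: 0.0
d cm [ 0.45  0.19 -1.32] rotvec [ 0.06 -0.03 -0.15] t 4.0 w 48.7 F [ 0.38 -0.49  0.39]
```

```bash
python3 -m handwheel '[[[0.22,0.1,-0.66],[0,0,0],110],[[0.22,0.1,-0.66],[0,0,0],110],[[0,0,0],[0,0,0],110],[[0,0,0],[0,0,0],160],[[0,0,0],[0,0,0],255],[[0,0,0],[0,0,0],255],[[0,0,0],[0,0,0],255],[[0,0,0],[0,0,0],255]]' 30
python3 -m handwheel '[[[0,0,0],[0,0,0],255],[[0,0,0],[0,0,0],255]]'
python3 -c "
from h import *
o=np.array([566.3,-321.5,22]);delta(o+35*MC[:,2],tool(MC))"
```

```text
t: 4.8
position: [555.3, -326.7, 55.3]
eef_rot: [160.0, 0.1, 115.1]
ft_force: [-1.5, -0.6, 1.4]
grip_width: 13.5
grasp_force: 35.0
t: 5.0
position: [555.4, -326.8, 55.3]
eef_rot: [160.0, 0.1, 115.1]
ft_force: [-2.5, -0.4, 4.8]
grip_width: 13.8
grasp_force: 35.3
d cm [ 0.01  0.02 -0.05] rotvec [ 0.1   0.01 -0.13] t 5.0 w 13.8 F [-2.45 -0.43  4.82]
```

```bash
python3 -m handwheel '[[[-0.23,-0.11,0.70],[0,0,0],255],[[-0.31,-0.145,0.94],[0,0,0],255],[[-0.31,-0.145,0.94],[0,0,0],255],[[-0.31,-0.145,0.94],[0,0,0],255],[[-0.62,-0.29,1.88],[0,0,0],255],[[-0.62,-0.29,1.88],[0,0,0],255],[[-0.31,-0.145,0.94],[0,0,0],255],[[0,0,0],[0,0,0],255]]'
python3 -c "
from h import *
th=57.9; M=R.from_euler('Z',th-90,degrees=True).as_matrix()
for s in(1,-1):
  delta([512,31,180],tool(M)*[s,s,1])"
```

```text
t: 5.8
position: [528.2, -340.0, 139.0]
eef_rot: [160.0, 0.2, 115.1]
ft_force: [-0.5, -0.3, -1.5]
grip_width: 13.3
grasp_force: 34.5
d cm [-1.62 37.1   4.1 ] rotvec [  1.49  20.85 -56.64] t 5.8 w 13.3 F [-0.54 -0.32 -1.46]
d cm [-1.62 37.1   4.1 ] rotvec [-24.36   1.74 121.28] t 5.8 w 13.3 F [-0.54 -0.32 -1.46]
```

```bash
python3 -m handwheel '[[[-0.12,2.65,0.3],[0.12,1.74,-4.72],255],[[-0.12,2.65,0.3],[0.12,1.74,-4.72],255],[[-0.12,2.65,0.3],[0.12,1.74,-4.72],255],[[-0.12,2.65,0.3],[0.12,1.74,-4.72],255],[[-0.12,2.65,0.3],[0.12,1.74,-4.72],255],[[-0.12,2.65,0.3],[0.12,1.74,-4.72],255],[[-0.12,2.65,0.3],[0.12,1.74,-4.72],255],[[-0.12,2.65,0.3],[0.12,1.74,-4.72],255]]'
python3 -m handwheel '[[[-0.12,2.65,0.3],[0.12,1.74,-4.72],255],[[-0.12,2.65,0.3],[0.12,1.74,-4.72],255],[[-0.12,2.65,0.3],[0.12,1.74,-4.72],255],[[-0.12,2.65,0.3],[0.12,1.74,-4.72],255],[[-0.12,2.65,0.3],[0,0,0],255],[[-0.12,2.65,0.3],[0,0,0],255],[[0,0,0],[0,0,0],255],[[0,0,0],[0,0,0],255]]'
python3 -c "
from h import *
th=57.9; M=R.from_euler('Z',th-90,degrees=True).as_matrix()
delta([512,31,110],tool(M))"
```

```text
t: 6.6
position: [518.2, -125.9, 160.6]
eef_rot: [173.6, -2.3, 76.7]
ft_force: [0.5, 0.2, -2.5]
grip_width: 13.5
grasp_force: 34.5
t: 7.4
position: [511.2, 32.2, 178.6]
eef_rot: [-179.9, -0.1, 58.0]
ft_force: [-0.4, 0.2, -1.3]
grip_width: 13.7
grasp_force: 34.6
d cm [ 0.08 -0.12 -6.86] rotvec [-0.11 -0.06 -0.07] t 7.4 w 13.7 F [-0.43  0.21 -1.32]
```

```bash
python3 -m handwheel '[[[0.04,-0.06,-2],[0,0,0],255],[[0.04,-0.06,-2],[0,0,0],255],[[0,0,-2],[0,0,0],255],[[0,0,-1.86],[0,0,0],255],[[0,0,0],[0,0,0],255],[[0,0,0],[0,0,0],255],[[0,0,0],[0,0,0],255]]'
cat > look.py <<'E'
from h import *
import sys
s=sensors.observe();T=R.from_euler("xyz",s["eef_rot"],degrees=True).as_matrix()
M=np.c_[T[:,1],T[:,0],-T[:,2]]; o=s["position"]-35*M[:,2]
print("foot pred",o.round(1),"F",s["ft_force"].round(2),"t",s["t"])
im=eyes.grab_frame("side")[:,:,::-1].copy()
print("pins px",[proj("side",o+M@[0,y,z])[0].round(1) for y,z in((10,0),(0,-2),(-10,0))],"dot",proj("side",[512,31,37])[0].round(1))
cv2.imwrite(sys.argv[1],overlay("side",im,o,M,(220,165,50,75),8))
E
python3 look.py pics/hover.png
```

```text
t: 8.1
position: [512.7, 30.1, 101.7]
eef_rot: [-180.0, -0.1, 57.9]
ft_force: [-0.2, 0.1, -1.2]
grip_width: 13.7
grasp_force: 34.4
foot pred [512.7  30.2  66.7] F [-0.21  0.12 -1.16] t 8.1
pins px [array([247.9, 203. ]), array([245.8, 205.5]), array([243.6, 206.7])] dot [246.1 214.4]
```

View pics/hover.png

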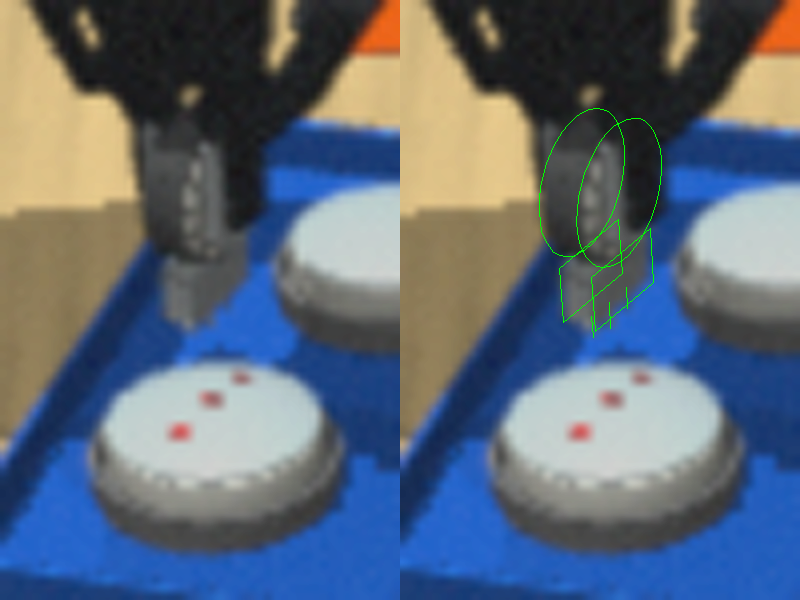

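The clock hangs upright and the model matches to within about 1 mm. The foot block corner is at (190,328) in the crop, the dots at (180,432), (211,399) and (241,378), and the middle dot is straight below. Descending.

```bash
python3 -m handwheel '[[[-0.07,0.09,-0.8],[0,0,0],255],[[0,0,-0.8],[0,0,0],255],[[0,0,-0.7],[0,0,0],255],[[0,0,0],[0,0,0],255],[[0,0,0],[0,0,0],255],[[0,0,0],[0,0,0],255]]'
python3 -m handwheel '[[[0,0,-0.1],[0,0,0],255],[[0,0,-0.1],[0,0,0],255],[[0,0,-0.1],[0,0,0],255],[[0,0,0],[0,0,0],255],[[0,0,0],[0,0,0],255],[[0,0,0],[0,0,0],255]]'
```

```text
t: 8.75
position: [511.6, 31.4, 77.9]
eef_rot: [-179.9, -0.1, 57.9]
ft_force: [0.1, -1.1, -0.5]
grip_width: 13.9
grasp_force: 34.5
t: 9.35
position: [511.5, 31.4, 74.7]
eef_rot: [-179.9, -0.1, 57.9]
ft_force: [0.0, -0.1, -1.8]
grip_width: 13.9
grasp_force: 34.5
```

```bash
python3 -m handwheel '[[[0,0,-0.1],[0,0,0],255],[[0,0,-0.1],[0,0,0],255],[[0,0,-0.1],[0,0,0],255],[[0,0,0],[0,0,0],255],[[0,0,0],[0,0,0],255],[[0,0,0],[0,0,0],255]]'
python3 -m handwheel '[[[0,0,-0.1],[0,0,0],255],[[0,0,-0.1],[0,0,0],255],[[0,0,0],[0,0,0],255],[[0,0,0],[0,0,0],255],[[0,0,0],[0,0,0],255]]'
```

```text
t: 9.95
position: [511.5, 31.4, 71.7]
eef_rot: [-179.9, -0.1, 57.9]
ft_force: [0.1, -0.6, -0.1]
grip_width: 13.6
grasp_force: 34.6
t: 10.45
position: [511.5, 31.4, 69.7]
eef_rot: [-179.9, -0.1, 57.9]
ft_force: [-0.8, -0.8, -0.2]
grip_width: 13.4
grasp_force: 34.7
```

```bash
python3 -m handwheel '[[[0,0,-0.1],[0,0,0],255],[[0,0,-0.1],[0,0,0],255],[[0,0,0],[0,0,0],255],[[0,0,0],[0,0,0],255],[[0,0,0],[0,0,0],255]]'
python3 -m handwheel '[[[0,0,-0.1],[0,0,0],255],[[0,0,0],[0,0,0],255],[[0,0,0],[0,0,0],255],[[0,0,0],[0,0,0],255]]'
python3 look.py pics/press1.png
```

```text
t: 10.95
position: [511.5, 31.4, 67.7]
eef_rot: [-179.9, -0.1, 57.9]
ft_force: [-0.3, -0.4, 1.6]
grip_width: 13.9
grasp_force: 34.9
t: 11.35
position: [511.5, 31.4, 66.7]
eef_rot: [-179.9, -0.1, 57.9]
ft_force: [-0.2, 0.2, 2.5]
grip_width: 14.0
grasp_force: 35.0
foot pred [511.5  31.5  31.7] F [-0.2   0.19  2.47] t 11.35
pins px [array([248.1, 214.1]), array([246.1, 216.6]), array([243.9, 217.8])] dot [246.1 214.4]
```

View pics/press1.png

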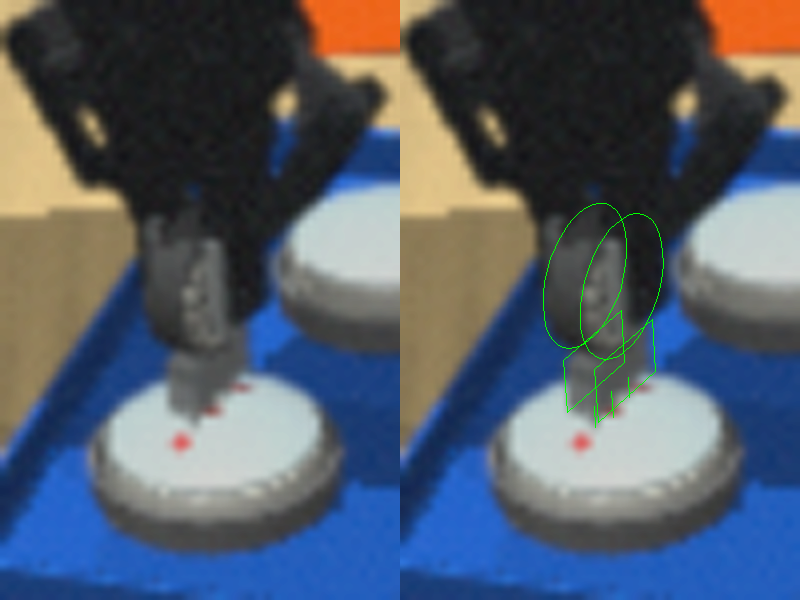

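The foot centre is at about (209,413) in the crop and the pressed middle dot at (211,410), so they agree to about 1 mm. Both lines run along the row of dots, and the pressure is about 3.7 N. Holding.

```bash
python3 -m handwheel '[[[0,0,0],[0,0,0],255],[[0,0,0],[0,0,0],255],[[0,0,0],[0,0,0],255],[[0,0,0],[0,0,0],255],[[0,0,0],[0,0,0],255],[[0,0,0],[0,0,0],255],[[0,0,0],[0,0,0],255],[[0,0,0],[0,0,0],255]]'
python3 -m handwheel '[[[0,0,0],[0,0,0],255],[[0,0,0],[0,0,0],255],[[0,0,0],[0,0,0],255],[[0,0,0],[0,0,0],255],[[0,0,0],[0,0,0],255],[[0,0,0],[0,0,0],255],[[0,0,0],[0,0,0],255]]'
```

```text
t: 12.2
position: [511.5, 31.4, 66.7]
eef_rot: [-179.9, -0.1, 57.9]
ft_force: [0.5, -0.5, 0.7]
grip_width: 13.5
grasp_force: 35.0
t: 12.9
position: [511.5, 31.4, 66.7]
eef_rot: [-179.9, -0.1, 57.9]
ft_force: [-1.0, -0.6, 1.9]
grip_width: 13.4
grasp_force: 35.0
```

```bash
python3 -m handwheel '[[[0,0,0.3],[0,0,0],255],[[0,0,0.7],[0,0,0],255],[[0,0,1],[0,0,0],255],[[0,0,1],[0,0,0],255],[[0,0,1],[0,0,0],255],[[0,0,0],[0,0,0],255],[[0,0,0],[0,0,0],255]]'
python3 -m handwheel '[[[0,0,0],[0,0,7.5],255],[[0,0,0],[0,0,7.5],255],[[0,0,0],[0,0,7.5],255],[[0,0,0],[0,0,7.5],255],[[0,0,0],[0,0,7.5],255],[[0,0,0],[0,0,7.5],255],[[0,0,0],[0,0,7.5],255],[[0,0,0],[0,0,7.5],255]]'
python3 -m handwheel '[[[0,0,0],[0,0,7.5],255],[[0,0,0],[0,0,7.5],255],[[0,0,0],[0,0,7.5],255],[[0,0,0],[0,0,7.5],255],[[0,0,0],[0,0,0],255],[[0,0,0],[0,0,0],255],[[0,0,0],[0,0,0],255]]'
python3 look.py pics/turn.png
```

```text
t: 13.6
position: [511.5, 31.4, 106.9]
eef_rot: [-180.0, -0.1, 57.9]
ft_force: [-0.1, 1.0, -1.7]
grip_width: 13.5
grasp_force: 34.5
t: 14.4
position: [511.2, 31.4, 106.1]
eef_rot: [-179.9, -0.1, 118.2]
ft_force: [-0.1, -0.1, -0.3]
grip_width: 13.3
grasp_force: 34.5
t: 15.1
position: [511.4, 31.4, 106.5]
eef_rot: [-179.9, -0.1, 147.7]
ft_force: [-0.4, 0.9, -1.8]
grip_width: 13.4
grasp_force: 34.5
foot pred [511.3  31.4  71.5] F [-0.38  0.92 -1.78] t 15.1
pins px [array([241.9, 202.1]), array([245.1, 203.7]), array([248.4, 204. ])] dot [246.1 214.4]
```

View pics/turn.png

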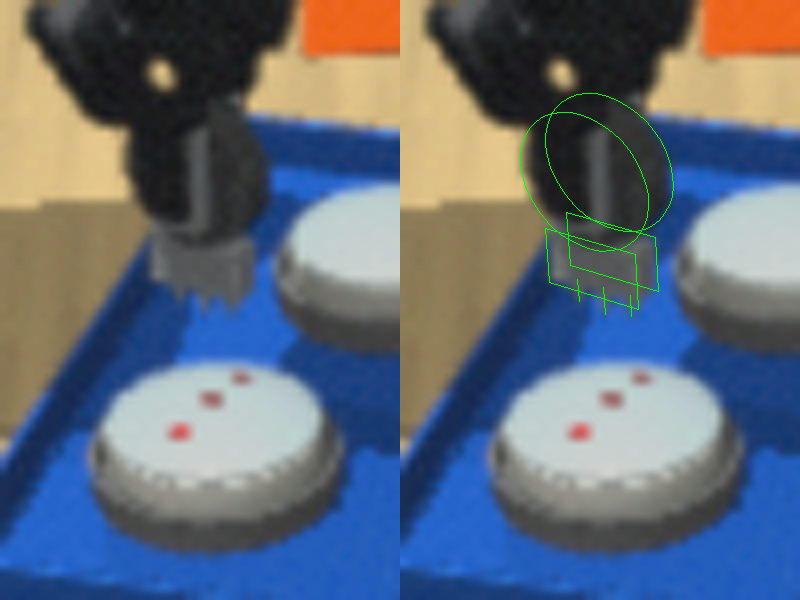

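After the turn the pins are at (182,300), (207,310) and (234,305), within about 1 mm of the model, with the middle dot at (211,399) below. Setting down.

```bash
python3 -m handwheel '[[[0,0,-1],[0,0,0],255],[[0,0,-1],[0,0,0],255],[[0,0,-0.8],[0,0,0],255],[[0,0,0],[0,0,0],255],[[0,0,-0.15],[0,0,0],255],[[0,0,-0.15],[0,0,0],255],[[0,0,-0.15],[0,0,0],255],[[0,0,0],[0,0,0],255]]'
python3 -m handwheel '[[[0,0,-0.1],[0,0,0],255],[[0,0,-0.1],[0,0,0],255],[[0,0,-0.1],[0,0,0],255],[[0,0,0],[0,0,0],255],[[0,0,0],[0,0,0],255]]'
```

```text
t: 15.95
position: [511.5, 31.4, 74.1]
eef_rot: [-179.9, -0.1, 147.9]
ft_force: [0.0, 0.5, -1.3]
grip_width: 13.7
grasp_force: 34.6
t: 16.45
position: [511.5, 31.4, 71.2]
eef_rot: [-179.9, -0.1, 147.9]
ft_force: [-0.8, -0.2, -0.7]
grip_width: 13.5
grasp_force: 34.6
```

```bash
python3 -m handwheel '[[[0,0,-0.1],[0,0,0],255],[[0,0,-0.1],[0,0,0],255],[[0,0,-0.1],[0,0,0],255],[[0,0,0],[0,0,0],255],[[0,0,0],[0,0,0],255]]'
python3 -m handwheel '[[[0,0,-0.15],[0,0,0],255],[[0,0,0],[0,0,0],255],[[0,0,0],[0,0,0],255],[[0,0,0],[0,0,0],255]]'
python3 -m handwheel '[[[0,0,0],[0,0,0],255],[[0,0,0],[0,0,0],255],[[0,0,0],[0,0,0],255],[[0,0,0],[0,0,0],255]]'
python3 look.py pics/press2.png
```

```text
t: 16.95
position: [511.6, 31.4, 68.2]
eef_rot: [-179.9, -0.1, 147.9]
ft_force: [1.1, -1.3, 1.0]
grip_width: 13.5
grasp_force: 34.9
t: 17.35
position: [511.5, 31.4, 66.7]
eef_rot: [-179.9, -0.1, 147.9]
ft_force: [0.1, -0.6, 2.6]
grip_width: 13.7
grasp_force: 35.1
t: 17.75
position: [511.5, 31.4, 66.7]
eef_rot: [-179.9, -0.1, 147.9]
ft_force: [3.0, 0.5, 1.2]
grip_width: 13.8
grasp_force: 35.1
foot pred [511.4  31.4  31.7] F [2.97 0.48 1.23] t 17.75
pins px [array([242.8, 215. ]), array([246.1, 216.6]), array([249.2, 217. ])] dot [246.1 214.4]
```

View pics/press2.png

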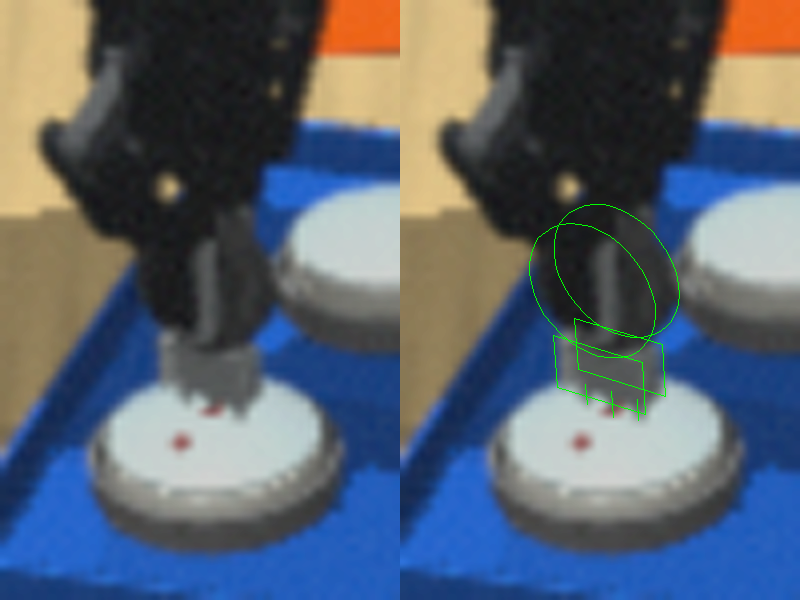

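The middle pin stands on the middle dot at about (211,409), the outer pins lie across the row, and the pressure is about 3 N. Handing in.

```bash
python3 -c "
from bench import finish_job
print(finish_job())"
```

```text
the job is handed in; nothing more can be done
None
```

I read the marked lens with the clock along the dots, lifted it, gave it a quarter turn and handed in with it still gripped and pressed at about 3 N across the dots. The pictures show it centred to about 1 mm both times; outer-pin contact and plunger travel could not be measured, and no verdict came back.

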